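# Unscrew the clamp nut and park it in its keeper

### The arm

A 7-joint arm with a two-finger parallel gripper is mounted at the origin on the work surface. World frame = base frame: x ahead of the robot, y to its left, z up, the work surface at z = 0. Lengths are in m, angles in rad, forces in N, time in s.
With the tool pointing down it reaches from about 0.425 to 0.875 m from the base axis. Payload 4.7 kg.
Tool frame: the origin (TCP) lies midway between the tips of the shut fingers; the grasp point (between the pads) lies 19 mm behind it; z points along the fingers, y is the direction in which the jaws open and shut (so a half turn about z gives the same grasp; the last joint's range is limited). The gripper opens to 87 mm and grips with 3 to 60 N. Pads are 19 mm wide; open, the fingers measure 117 mm over their backs; the gripper's body (75 mm by 190 mm) begins 51 mm behind the grasp point.
Start: joints at [-1.097, 0.321, -0.07, 1.45, 0.023, 1.371, -0.057], TCP at [0.288, 0.582, 0.223] pointing down, gripper open.
Joint ranges: [-2.86, 2.86], [-0.3, 2.09], [-1.38, 1.24], [0.06, 2.45], [-1.56, 4.7], [0.09, 2.05], [-2.69, 2.69]. Speed limits (rad/s): [2.57, 2.57, 3.14, 3.14, 3.14, 3.14, 3.14].

### API

Orientations are given as a rotation vector (axis times angle).
In Python, from bench import monitor, eyes, order gives the robot as it stands. The module is installed in compiled form; this text tells all that it offers.
- The arm moves only by the shell command python3 -m pendant 'ROWS' [FORCE]. ROWS is JSON, a list of rows, each a list of 3 entries, a list of its own where there are three numbers: the turn, a rotation vector about the tool's x, y, z in degrees, then the shift along the tool's x, y, z in m, then the gripper command: -1 is fully open, 1 is shut, values between are in proportion. In form: [[[rx, ry, rz], [tx, ty, tz], hand], ...]. A call has 1 to 8 rows; each row shifts and turns the commanded pose from where the row before left it, along the tool's axes as they then stand; what a row does not reach is not made up. A row lasts 1/8 s, in which the tool goes at most 62.5 mm and 10.7 degrees, less where a joint would pass 70% of its speed; a pose out of reach is approached as far as the arm can. A call is refused whole if a number of a shift passes 0.0625 or a number of a turn 10.7, either way. A call with a gripper value outside its range is refused whole. The fingers move at their own pace and stop on an object; FORCE is the grip in N (left out, the last holds). Time passes only in rows, so rows that do not move let the fingers close. It gives the time, the measured TCP pose, the force and the opening at its end, in the units of the state.
- monitor.get_state(): the state, without advancing time (a new reading comes with each control period).
- eyes.get_image(name): name is "side" or "top" or "wrist"; returns a dict with "color" (384x512x3 uint8, red, green, blue), "range_z" (384x512 float32, m along the optical axis (not along the pixel's ray), 0 where there is no reading), "fx", "fy", "cx", "cy" (pixels), "world_to_cam" (4x4, takes a point from world to camera coordinates). Camera axes: x right, y up, looking along -z (the intrinsics and any distortion apply to the point x, -y, -z); pixel columns grow to the right and rows downward; lengths in m; the calibration is good to about 2 mm. A picture is of the moment at which its call begins.
- order.close_job(): hands the job in, once; it reports no verdict.
The state is a dict: "time": time; "joint_positions": joint angles; "qd": joint speeds; "joint_torque": joint torques, N m; "position": TCP position; "tool_rot": TCP orientation; "ft_force": force on the tool from outside, world axes, zero at the start; "torque": the same for the moment, N m; "grip_width": opening from 0.0 (shut) to 1.0 (fully open).
Only numpy, scipy, OpenCV 4.12 (cv2) and the standard library are available. Lean on these libraries where they do the work, as an engineer would, in place of code of your own. Each camera call takes 0.05 s, during which the arm holds its last target.

### The job

Unscrew the blue knurled clamp nut anticlockwise off the fixture's threaded stud until it comes free, without wrenching it, and lift it clear. Stand it on the bench, the same way up, let go of it, then push it along the bench all the way into the roofed keeper until the orange spring catch snaps shut behind it. Leave the other things on the bench where they are.

Things in the scene. Friction and masses are not known exactly. Their poses are not given: they have to be found in the camera images.
- nut_center (a point): Blue knurled ring nut, 46 mm diameter (47 over its corners), 32 mm high, about 90 g; gripped across the diameter from above. Point: its centre, 16 mm above its underside; z up along its axis. At the start it is seated on the fixture, underside 48 mm above the bench. Let go part-way up the thread it stays there, apart from the play.
- stud_top (a point): Top centre of the fixed upright steel stud, 84 mm above the bench, 4 mm above the top of the seated nut. Coarse right-hand thread, 20.5 mm over its crests: seen from above the nut unscrews anticlockwise, rising 11 mm a full turn with some 4 mm axial play. It frees after 0.45 to 0.8 turn, not visible from outside; before that a pull meets a hard stop within 5 mm, after it the nut lifts freely.
- fixture: Aluminium block 170 (x) x 140 (y) x 36 mm (z) fixed to the bench, origin at the centre of its underside, straight below the stud. On it a white cover plate, top 44 mm above the bench, and a steel washer, 52 mm diameter, to 48 mm: the nut's seat.
- keeper_mouth (a point): Middle of the mouth of the nut keeper, 16 mm above the bench; x points into the keeper, y to its left, z up. Two slightly flared guides, 24 mm high, reach 30 mm outward of the mouth; the way between them narrows from 65 mm to 60 mm at the mouth. Fingers that hold the nut by its sides cannot follow it in: it is pushed in from behind at its rear, for instance with shut fingers.
- keeper: Grey slot fixed to the bench and open to the bench below; origin on the bench at the middle of the mouth, axes as the mouth's. 60 mm wide at the mouth, narrowing to 50 mm under the roof; walls 36 mm high there, back wall at x = 83 mm. A clear roof (underside 36, top 41 mm above the bench) covers x = 51 to 91 mm; before that it is open above.
- keeper_seat (a point): Centre of the parked nut: 59.5 mm inward of the mouth along x, 16 mm above the bench (axes as the mouth's). There the nut touches the back wall (it stops up to 0.5 mm short if a corner of the nut points inward).
- catch (a joint): Orange spring arm on the keeper's left (+y) side, rad: 0 = at rest across the slot, growing as it is pushed aside (to 0.5). Hinged at x = -8, y = 34 mm, it slants inward to its tip at x = 37, y = 16 mm. The passing nut pushes it to about 0.2 against some 5 to 15 N; it snaps back to 0 behind the nut within 2 mm of the seat. 38 mm stay free beside its tip for the pushing finger.
- driver_center (a point): Bystander: yellow screwdriver lying down, 180 mm long along its x, 26 mm thick; centre.
- bottle_center (a point): Bystander: white bottle with red cap, 52 mm diameter, 110 mm high; centre.
- bin_center (a point): Bystander: empty red open bin, 130 x 90 x 55 mm; centre.
- cassette_center (a point): Bystander: round white plastic cassette lying flat, 72 mm diameter, 12 mm thick; centre.
Not all that is in view belongs to the job. What is shaped like the fixture but yellow is not meant. Of the things shaped like the part that bears nut_center, the blue one is meant.

How it is judged:
By the outcome, as a careful person would: the job done as asked, in the order asked, and still so for the second after the job is handed in, with the robot touching nothing.
It also fails if it takes over 70 s, if anything falls off the work surface, if the arm or the gripper's body presses on something with over 40 N, if the wrist force passes 120 N, or if a joint passes its speed limit or range.

## Working session

There is one attempt and no reset: what is moved stays moved. The work goes in short steps, Python scripts to look and compute and a shell command to move; the robot and the scene stay as the last step left them, time stands still between calls to the robot, and variables do not carry over. Pictures are saved under pics/ and viewed, and the job is handed in when it is done.

```bash
mkdir -p pics
cat > h.py <<'E'
import numpy as np, cv2
from bench import monitor, eyes, order
from scipy.spatial.transform import Rotation as R
def snap(name, fn):
    d=eyes.get_image(name); cv2.imwrite('pics/'+fn+'.png', d['color'][:,:,::-1]); 
    np.savez('pics/'+fn+'.npz', **{k:np.asarray(v) for k,v in d.items()}); return d
def load(fn): return np.load('pics/'+fn+'.npz')
def pt(d,u,v,z=None):
    """pixel->world; by range or by plane height z"""
    M=np.linalg.inv(d['world_to_cam'])
    ray=np.array([(u-d['cx'])/d['fx'],-(v-d['cy'])/d['fy'],-1.])
    if z is None:
        r=d['range_z'][int(round(v)),int(round(u))]; p=ray*r
        return (M@np.r_[p,1])[:3]
    o=M[:3,3]; w=M[:3,:3]@ray
    return o+w*(z-o[2])/w[2]
def proj(d,p):
    c=d['world_to_cam']@np.r_[p,1]; return np.array([d['cx']+d['fx']*c[0]/-c[2], d['cy']-d['fy']*c[1]/-c[2]])
def crop(fn,out,x0,y0,x1,y1,s):
    im=cv2.imread('pics/'+fn+'.png')[y0:y1,x0:x1]
    cv2.imwrite('pics/'+out+'.png',cv2.resize(im,None,fx=s,fy=s,interpolation=cv2.INTER_CUBIC))
def st():
    s=monitor.get_state(); print('t',s['time'],'p',np.round(s['position'],4),'rv',np.round(s['tool_rot'],4),'f',np.round(s['ft_force'],1),'m',np.round(s['torque'],2),'g',round(float(s['grip_width']),3),'q',np.round(s['joint_positions'],3)); return s
E
python3 - <<'E'
from h import *
np.set_printoptions(suppress=True,precision=4)
s=st(); print(R.from_rotvec(s['tool_rot']).as_matrix())
for n in ['top','side','wrist']:
    d=snap(n,n+'0'); print(n,d.keys(),d['fx'],d['fy'],d['cx'],d['cy'],np.linalg.inv(d['world_to_cam'])[:3])
E
```

```text
t 0.0 p [0.2883 0.582  0.2215] rv [-0.7158 -3.0586  0.0029] f [-1.  -0.4  0.2] m [ 0.   -0.01 -0.01] g 0.998 q [-1.097  0.322 -0.07   1.452  0.023  1.371 -0.057]
[[-0.8962  0.4437 -0.0007]
 [ 0.4437  0.8962 -0.0017]
 [-0.0001 -0.0019 -1.    ]]
top dict_keys(['color', 'range_z', 'fx', 'fy', 'cx', 'cy', 'world_to_cam']) 484.34421315364773 484.34421315364773 261.06301072398634 199.56198370849165 [[ 0.0079  0.9768 -0.2138  0.3057]
 [-1.      0.0072 -0.0036  0.0001]
 [-0.002   0.2138  0.9769  1.4156]]
side dict_keys(['color', 'range_z', 'fx', 'fy', 'cx', 'cy', 'world_to_cam']) 413.74931106716156 413.74931106716156 263.8115637670164 191.5414257232226 [[-0.9923  0.0422 -0.1168  0.4266]
 [-0.1225 -0.4856  0.8655  1.1898]
 [-0.0202  0.8731  0.4871  0.7372]]
wrist dict_keys(['color', 'range_z', 'fx', 'fy', 'cx', 'cy', 'world_to_cam']) 295.2532662920159 295.2532662920159 259.1464160495955 192.89746248143058 [[ 0.4449 -0.8533 -0.272   0.2126]
 [ 0.8956  0.4231  0.1374  0.619 ]
 [-0.0022 -0.3047  0.9524  0.3828]]
```

View pics/top0.png

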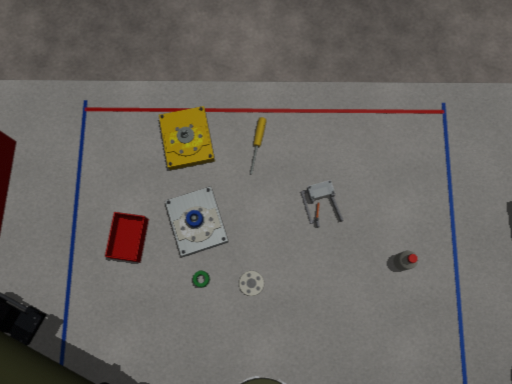

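View pics/side0.png

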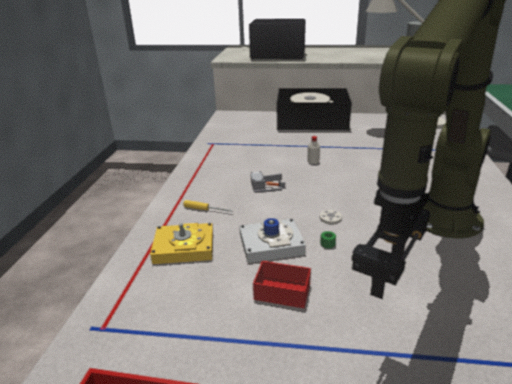

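View pics/wrist0.png

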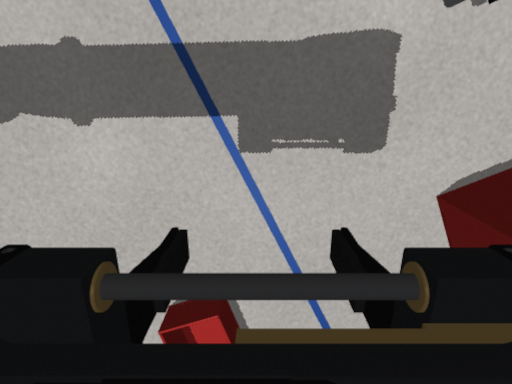

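The top view shows the blue nut at about (195,218) on the silver fixture and the keeper near (320,200). The other things are the bin (127,237), driver (259,140), cassette (251,283), bottle (408,260), a green nut (201,279) and the yellow decoy fixture (187,137). I'll enlarge the keeper and nut.

Run:
```python
from h import *
crop('top0','k0',290,170,355,240,10)
crop('top0','n0',155,175,240,265,8)
```

```text
(no output)
```

View pics/k0.png

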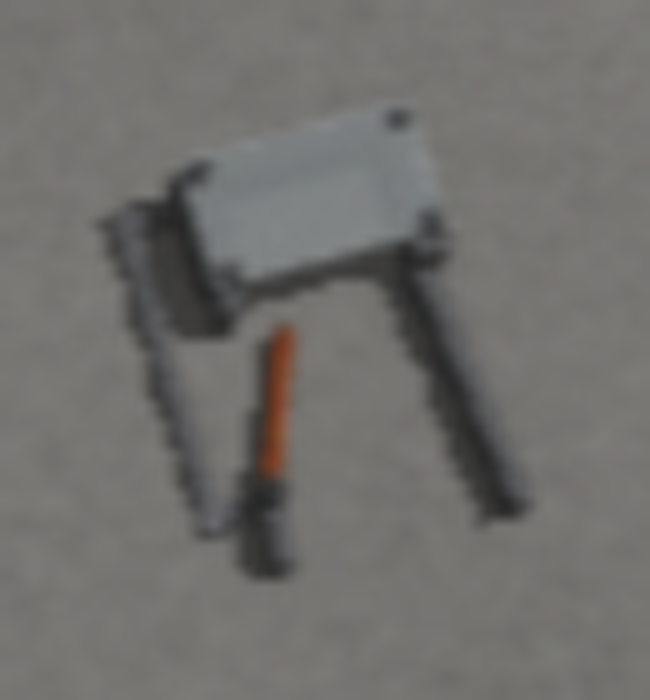

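View pics/n0.png

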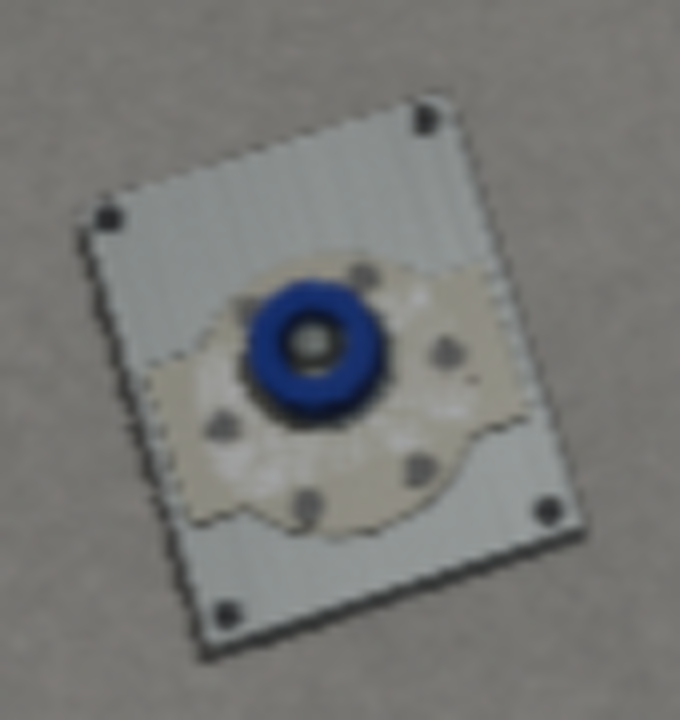

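Run:
```python
from h import *
np.set_printoptions(suppress=True,precision=4)
d=load('top0')
K=lambda x,y,z:pt(d,290+x/10-.45,170+y/10-.45,z)
N=lambda x,y,z:pt(d,155+x/8-.45,175+y/8-.45,z)
print('nut top centre',N(316,348,.080),'stud',N(313,342,.084), 'range', pt(d,195+4,218))
for c in [(445,95),(80,222),(203,652),(585,530)]: print('fix corner',N(*c,.036))
for c in [(398,118),(195,172),(225,275),(432,222)]: print('roof screws',K(*c,.041))
print('roof corners',[K(*c,.041) for c in [(180,185),(390,100),(442,235),(238,285)]])
print('right guide end',K(500,510,.024),'right wall far',K(415,255,.03))
print('catch tip',K(288,325,.03),'hinge',K(265,500,.03))
for n,u,v,z in [('bin',127,237,.055),('bottle',411,258,.11),('drvL',262,119,.013),('drvR',251,173,.013),('cass',252,283,.012),('green',201,279,.032)]: print(n,pt(d,u,v,z))
```

```text
nut top centre [0.5436 0.1923 0.08  ] stud [0.545  0.1928 0.084 ] range [0.5434 0.1781 0.0823]
fix corner [0.6459 0.1548 0.036 ]
fix corner [0.5973 0.2863 0.036 ]
fix corner [0.4414 0.2347 0.036 ]
fix corner [0.486  0.0999 0.036 ]
roof screws [ 0.6626 -0.1943  0.041 ]
roof screws [ 0.6458 -0.1347  0.041 ]
roof screws [ 0.6151 -0.143   0.041 ]
roof screws [ 0.6313 -0.2035  0.041 ]
roof corners [array([ 0.6419, -0.1302,  0.041 ]), array([ 0.668 , -0.1921,  0.041 ]), array([ 0.6275, -0.2064,  0.041 ]), array([ 0.6121, -0.1467,  0.041 ])]
right guide end [ 0.5493 -0.2238  0.024 ] right wall far [ 0.624  -0.1999  0.03  ]
catch tip [ 0.6027 -0.1623  0.03  ] hinge [ 0.5507 -0.1548  0.03  ]
bin [0.4922 0.3836 0.055 ]
bottle [ 0.4337 -0.3991  0.11  ]
drvL [0.8663 0.0044 0.013 ]
drvR [0.694  0.0361 0.013 ]
cass [0.3685 0.0293 0.012 ]
green [0.3776 0.173  0.032 ]
```

```bash
python3 -m pendant '[[[0,0,0],[-0.03,-0.017,0],-1],[[0,0,0],[-0.05,-0.029,0],-1],[[0,0,0],[-0.053,-0.031,0],-1],[[0,0,0],[-0.053,-0.031,0],-1],[[0,0,0],[-0.053,-0.031,0],-1],[[0,0,0],[-0.053,-0.031,0],-1],[[0,0,0],[-0.05,-0.029,0],-1],[[0,0,0],[-0.03,-0.017,0],-1]]' 25
python3 - <<'E'
from h import *
st(); snap('wrist','w1')
E
```

```text
time: 1.15
position: [0.5275, 0.2201, 0.2225]
tool_rot: [0.722, 3.057, -0.001]
ft_force: [1.0, -0.3, -0.3]
grip_width: 1.0
t 1.15 p [0.5275 0.2201 0.2225] rv [ 7.2210e-01  3.0568e+00 -1.3000e-03] f [ 1.  -0.3 -0.3] m [ 0.08 -0.01  0.01] g 1.0 q [-0.624  0.153  0.203  1.659 -0.03   1.333  0.691]
```

View pics/w1.png

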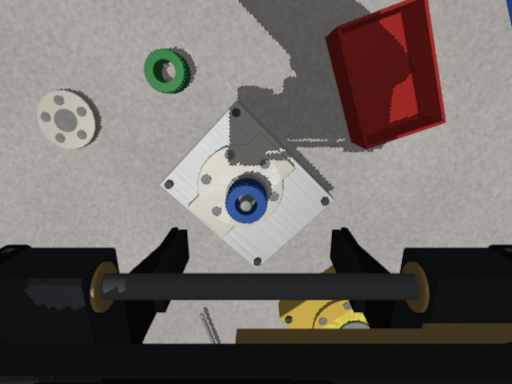

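Run:
```python
from h import *
crop('w1','w1c',205,160,290,245,8)
```

```text
(no output)
```

View pics/w1c.png

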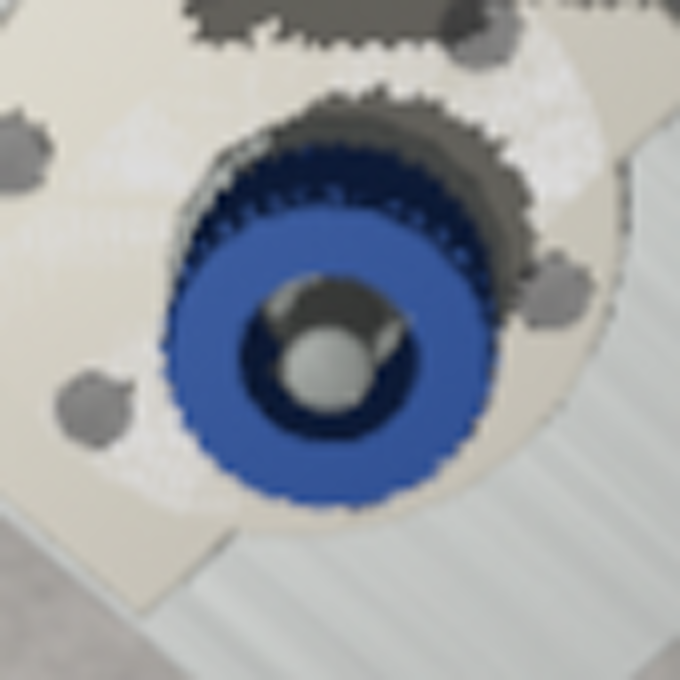

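Run:
```python
from h import *
np.set_printoptions(suppress=True,precision=4)
d=load('w1')
C=lambda x,y,z:pt(d,205+x/8-.45,160+y/8-.45,z)
print(C(330,357,.080),C(327,369,.084),'diam',C(165,357,.08)-C(495,357,.08),np.linalg.norm(C(165,357,.08)-C(495,357,.08)))
print(pt(d,205+200/8,160+400/8))
s=st(); Rm=R.from_rotvec(s['tool_rot']).as_matrix()
for t in ([.5435,.1928,.051],): print('tool shift',Rm.T@(np.array(t)-s['position']))
```

```text
[0.5438 0.1944 0.08  ] [0.5439 0.1941 0.084 ] diam [-0.0202 -0.0403  0.    ] 0.04511109827161738
[0.5426 0.1752 0.0782]
t 1.2 p [0.53   0.2155 0.2225] rv [ 0.7293  3.0527 -0.005 ] f [ 2.  -3.8  0.6] m [-0.25 -0.13  0.01] g 0.995 q [-0.621  0.153  0.208  1.659 -0.028  1.332  0.692]
tool shift [-0.0216 -0.0138  0.1716]
```

The wrist view has the nut's top ring centred at about (246,204), which works out to (0.544,0.194), matching the top view and the fixture centre. I'll wind joint 7 back first so there is range for unscrewing.

```bash
python3 -m pendant '[[[0,0,10.7],[0,0,0],-1],[[0,0,10.7],[0,0,0],-1],[[0,0,10.7],[0,0,0],-1],[[0,0,10.7],[0,0,0],-1],[[0,0,10.7],[0,0,0],-1],[[0,0,10.7],[0,0,0],-1],[[0,0,10.7],[0,0,0],-1],[[0,0,10.7],[0,0,0],-1]]'; python3 -m pendant '[[[0,0,10.7],[0,0,0],-1],[[0,0,10.7],[0,0,0],-1],[[0,0,10.7],[0,0,0],-1],[[0,0,10.7],[0,0,0],-1],[[0,0,10.7],[0,0,0],-1],[[0,0,10.7],[0,0,0],-1],[[0,0,10.7],[0,0,0],-1],[[0,0,0],[0,0,0],-1]]'
cat >> h.py <<'E'
def shift(t):
    s=st(); Rm=R.from_rotvec(s['tool_rot']).as_matrix()
    print('tool shift',np.round(Rm.T@(np.array(t)-s['position']),4),'toolx',np.round(Rm[:,0],3),'tilt',np.round(Rm[:,2],4))
E
python3 - <<'E'
from h import *
shift([.5437,.1935,.051])
E
```

```text
time: 2.2
position: [0.5256, 0.2241, 0.2222]
tool_rot: [-2.609, -1.75, 0.001]
ft_force: [1.1, -0.5, -0.2]
grip_width: 1.003
time: 3.2
position: [0.5257, 0.2241, 0.2223]
tool_rot: [3.136, -0.184, -0.001]
ft_force: [-0.1, 0.1, 0.3]
grip_width: 0.998
t 3.2 p [0.5257 0.2241 0.2223] rv [ 3.136e+00 -1.839e-01 -6.000e-04] f [-0.1  0.1  0.3] m [-0.03  0.16  0.02] g 0.998 q [-0.812  0.156  0.406  1.666 -0.063  1.333 -2.083]
tool shift [0.0215 0.0282 0.1713] toolx [ 0.993 -0.117 -0.   ] tilt [-4.e-04 -2.e-04 -1.e+00]
```

```bash
python3 -m pendant '[[[0,0,0],[0.0108,0.0141,0.01],-1],[[0,0,0],[0.0107,0.0141,0.02],-1],[[0,0,10.7],[0,0,0.03],-1],[[0,0,10.7],[0,0,0.02],-1],[[0,0,0],[0,0,0],-1],[[0,0,0],[0,0,0],-1]]'
python3 - <<'E'
from h import *
shift([.5437,.1935,.051]);snap('wrist','w2')
crop('w2','w2c',150,120,370,300,3.6)
E
```

```text
time: 3.95
position: [0.5447, 0.1928, 0.1431]
tool_rot: [-3.048, 0.761, -0.002]
ft_force: [0.5, -0.4, 0.4]
grip_width: 0.998
t 3.95 p [0.5447 0.1928 0.1431] rv [-3.0476e+00  7.6130e-01 -1.5000e-03] f [ 0.5 -0.4  0.4] m [ 0.02  0.12 -0.  ] g 0.998 q [-0.789  0.23   0.463  1.754 -0.11   1.182 -2.356]
tool shift [-0.0013 -0.0001  0.0921] toolx [ 0.883 -0.47   0.001] tilt [ 1.e-03  1.e-04 -1.e+00]
```

View pics/w2c.png

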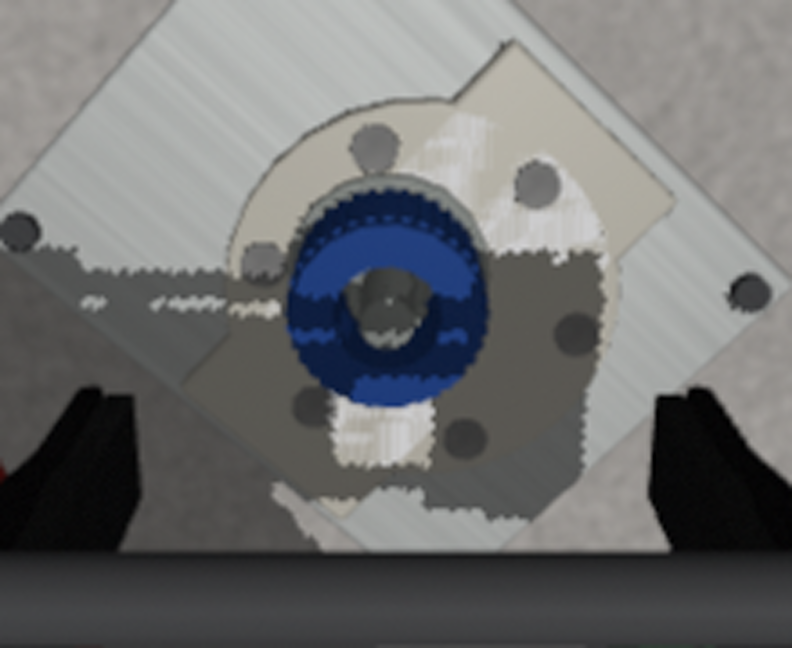

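Run:
```python
from h import *
np.set_printoptions(suppress=True,precision=4)
d=load('w2')
p=pt(d,150+388/3.6-.4,120+316/3.6-.4,.080);print(p); p[2]=.0515
shift(p)
```

```text
[0.5454 0.1933 0.08  ]
t 4.0 p [0.5448 0.1931 0.1435] rv [-3.0468  0.7621 -0.0021] f [-0.7  0.5  0. ] m [-0.03  0.15 -0.01] g 0.995 q [-0.79   0.23   0.463  1.754 -0.11   1.182 -2.357]
tool shift [ 0.0003 -0.0003  0.092 ] toolx [ 0.882 -0.471  0.001] tilt [ 0.0016  0.0006 -1.    ]
```

```bash
python3 -m pendant '[[[0,0,0],[0,0,0.03],-1],[[0,0,0],[0,0,0.03],-1],[[0,0,0],[0,0,0.02],-1],[[0,0,0],[0,0,0.011],-1],[[0,0,0],[0,0,0],-1]]'; python3 -m pendant '[[[0,0,0],[0,0,0],0.3],[[0,0,0],[0,0,0],1],[[0,0,0],[0,0,0],1],[[0,0,0],[0,0,0],1],[[0,0,0],[0,0,0],1]]' 20
python3 - <<'E'
from h import *
shift([.5454,.1933,.0515])
E
```

```text
time: 4.62
position: [0.5441, 0.1933, 0.0517]
tool_rot: [3.047, -0.765, -0.0]
ft_force: [0.6, -0.4, -0.3]
grip_width: 1.0
time: 5.25
position: [0.5441, 0.1935, 0.0517]
tool_rot: [-3.046, 0.766, -0.0]
ft_force: [-0.2, 0.4, 0.7]
grip_width: 0.529
t 5.25 p [0.5441 0.1935 0.0517] rv [-3.0463e+00  7.6620e-01 -4.0000e-04] f [-0.2  0.4  0.7] m [ 0.06  0.14 -0.01] g 0.529 q [-0.768  0.33   0.445  1.838 -0.166  1.009 -2.318]
tool shift [ 0.0012 -0.0005  0.0002] toolx [ 0.881 -0.473  0.   ] tilt [ 4.e-04  3.e-04 -1.e+00]
```

```bash
python3 -m pendant '[[[0,0,-10],[0,0,-0.0003],1],[[0,0,-10],[0,0,-0.0003],1],[[0,0,-10],[0,0,-0.0003],1],[[0,0,-10],[0,0,-0.0003],1]]'
python3 - <<'E'
from h import *
shift([.5454,.1933,.0515])
E
```

```text
time: 5.75
position: [0.5437, 0.1932, 0.0524]
tool_rot: [3.124, 0.331, -0.001]
ft_force: [0.6, 0.2, -0.7]
grip_width: 0.533
t 5.75 p [0.5437 0.1932 0.0524] rv [ 3.1239e+00  3.3090e-01 -8.0000e-04] f [ 0.6  0.2 -0.7] m [-0.02  0.13  0.1 ] g 0.533 q [-0.672  0.319  0.332  1.834 -0.121  1.009 -1.651]
tool shift [0.0017 0.0003 0.0009] toolx [ 0.978  0.21  -0.001] tilt [-5.e-04 -3.e-04 -1.e+00]
```

Forces are low and the nut is turning. I'll continue to about 160°, the earliest point at which it can come free.

```bash
python3 -m pendant '[[[0,0,-10],[0,0,-0.0003],1],[[0,0,-10],[0,0,-0.0003],1],[[0,0,-10],[0,0,-0.0003],1],[[0,0,-10],[0,0,-0.0003],1],[[0,0,-10],[0,0,-0.0003],1],[[0,0,-10],[0,0,-0.0003],1],[[0,0,-10],[0,0,-0.0003],1],[[0,0,-10],[0,0,-0.0003],1]]' ;python3 -m pendant '[[[0,0,-10],[0,0,-0.0003],1],[[0,0,-10],[0,0,-0.0003],1],[[0,0,-10],[0,0,-0.0003],1],[[0,0,-10],[0,0,-0.0003],1],[[0,0,-10],[0,0,-0.0003],1],[[0,0,-10],[0,0,-0.0003],1]]'
python3 - <<'E'
from h import *
shift([.5454,.1933,.0515]);snap('wrist','w3')
E
```

```text
time: 6.75
position: [0.5442, 0.1931, 0.055]
tool_rot: [2.181, 2.261, 0.0]
ft_force: [0.7, 1.7, -0.7]
grip_width: 0.53
time: 7.5
position: [0.5437, 0.1931, 0.0566]
tool_rot: [-0.758, -3.048, 0.001]
ft_force: [-0.3, -0.5, -1.7]
grip_width: 0.527
t 7.5 p [0.5437 0.1931 0.0566] rv [-7.5770e-01 -3.0483e+00  8.0000e-04] f [-0.3 -0.5 -1.7] m [ 0.07 -0.03 -0.02] g 0.527 q [-0.363  0.306 -0.028  1.82   0.01   1.017  0.689]
tool shift [-0.0014  0.001   0.0051] toolx [-0.884  0.468  0.   ] tilt [-7.e-04 -3.e-04 -1.e+00]
```

View pics/w3.png

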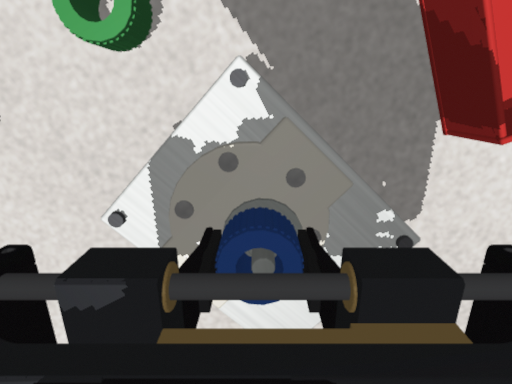

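```bash
python3 -m pendant '[[[0,0,-10],[0,0,-0.0003],1],[[0,0,-10],[0,0,-0.0003],1],[[0,0,-10],[0,0,-0.0003],1],[[0,0,-10],[0,0,-0.0003],1],[[0,0,-10],[0,0,-0.0003],1],[[0,0,-10],[0,0,-0.0003],1],[[0,0,-10],[0,0,-0.0003],1]]' ;python3 -m pendant '[[[0,0,0],[0,0,-0.001],1],[[0,0,0],[0,0,-0.001],1],[[0,0,0],[0,0,-0.001],1],[[0,0,0],[0,0,0],1]]'
python3 - <<'E'
from h import *
shift([.5454,.1933,.0515])
E
```

```text
time: 8.43
position: [0.5444, 0.1933, 0.059]
tool_rot: [-1.123, 2.933, -0.0]
ft_force: [0.6, 0.4, -1.1]
grip_width: 0.527
time: 8.93
position: [0.5439, 0.1935, 0.0622]
tool_rot: [-1.118, 2.936, 0.0]
ft_force: [0.1, 0.9, -1.3]
grip_width: 0.529
t 8.925 p [0.5439 0.1935 0.0622] rv [-1.1184e+00  2.9357e+00  1.0000e-04] f [ 0.1  0.9 -1.3] m [0.35 0.02 0.  ] g 0.529 q [-0.214  0.308 -0.202  1.81   0.071  1.031  1.856]
tool shift [-0.001  -0.0011  0.0107] toolx [-0.747 -0.665 -0.   ] tilt [ 1.e-04  1.e-04 -1.e+00]
```

```bash
python3 -m pendant '[[[0,0,0],[0,0,-0.001],1],[[0,0,0],[0,0,-0.0005],1],[[0,0,0],[0,0,0],1]]';python3 -m pendant '[[[0,0,0],[0,0,-0.001],1],[[0,0,0],[0,0,-0.0005],1],[[0,0,0],[0,0,0],1]]'
```

```text
time: 9.3
position: [0.544, 0.1934, 0.0637]
tool_rot: [-1.119, 2.935, 0.0]
ft_force: [0.9, 1.4, -1.5]
grip_width: 0.528
time: 9.68
position: [0.5441, 0.1933, 0.0652]
tool_rot: [-1.119, 2.935, 0.0]
ft_force: [0.2, 1.5, -2.2]
grip_width: 0.527
```

```bash
python3 -m pendant '[[[0,0,0],[0,0,-0.002],1],[[0,0,0],[0,0,-0.002],1],[[0,0,0],[0,0,-0.002],1],[[0,0,0],[0,0,0],1]]';python3 -m pendant '[[[0,0,0],[0,0,-0.005],1],[[0,0,0],[0,0,-0.01],1],[[0,0,0],[0,0,-0.02],1],[[0,0,0],[0,0,-0.03],1],[[0,0,0],[0,0,-0.015],1],[[0,0,0],[0,0,0],1]]'
python3 - <<'E'
from h import *
shift([.5454,.1933,.0515]); snap('wrist','w4');snap('side','s4')
crop('s4','s4c',230,180,350,290,6)
E
```

```text
time: 10.18
position: [0.5442, 0.1933, 0.0716]
tool_rot: [-1.119, 2.935, -0.0]
ft_force: [-0.3, 1.4, -0.7]
grip_width: 0.531
time: 10.92
position: [0.5448, 0.1932, 0.1525]
tool_rot: [-1.118, 2.933, -0.001]
ft_force: [-0.7, -0.5, -1.5]
grip_width: 0.532
t 10.925 p [0.5448 0.1932 0.1525] rv [-1.1181e+00  2.9332e+00 -7.0000e-04] f [-0.7 -0.5 -1.5] m [0.04 0.09 0.01] g 0.532 q [-0.206  0.22  -0.206  1.723  0.049  1.201  1.874]
tool shift [-0.0003 -0.0002  0.101 ] toolx [-0.746 -0.666 -0.002] tilt [ 2.5e-03  5.0e-04 -1.0e+00]
```

View pics/s4c.png

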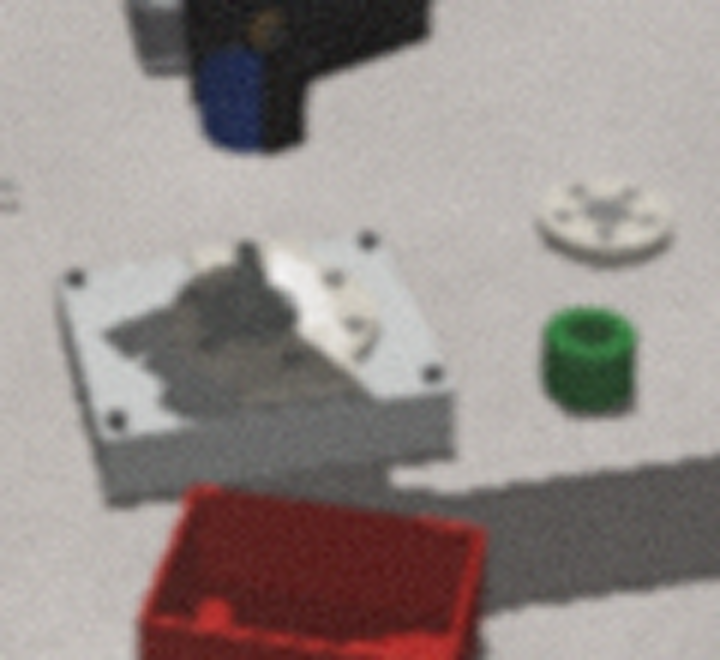

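View pics/w4.png

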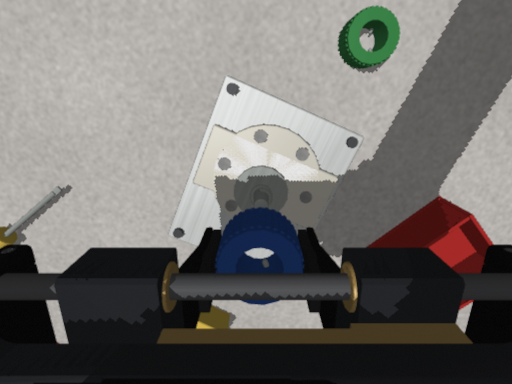

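The nut is off the stud and held in the gripper: the side view shows it well above the bare stud. Next I'll carry it to a spot about 90 mm in front of the keeper mouth.

```bash
python3 -m pendant '[[[0,0,0],[0.025,-0.0205,0],1],[[0,0,0],[0.04,-0.033,0],1],[[0,0,0],[0.047,-0.039,0],1],[[0,0,0],[0.047,-0.039,0],1],[[0,0,0],[0.047,-0.039,0],1],[[0,0,0],[0.047,-0.039,0],1],[[0,0,0],[0.04,-0.033,0],1],[[0,0,0],[0.023,-0.0195,0],1]]' ; python3 -m pendant '[[[0,0,10],[0,0,0],1],[[0,0,10],[0,0,0],1],[[0,0,10],[0,0,0],1],[[0,0,10],[0,0,0],1],[[0,0,10],[0,0,0],1],[[0,0,10],[0,0,0],1],[[0,0,10],[0,0,0],1],[[0,0,0],[0,0,0],1]]'
python3 - <<'E'
from h import *
shift([.4838,-.2127,.1525]); snap('side','s5');snap('wrist','w5');snap('top','t5')
crop('t5','t5c',280,160,380,260,7)
E
```

```text
time: 12.02
position: [0.4806, -0.2157, 0.1497]
tool_rot: [1.113, -2.935, -0.001]
ft_force: [0.0, -0.1, -1.5]
grip_width: 0.531
time: 13.02
position: [0.4819, -0.2123, 0.1497]
tool_rot: [-0.763, -3.045, -0.0]
ft_force: [-0.1, 0.2, -0.4]
grip_width: 0.53
t 13.025 p [ 0.4819 -0.2123  0.1497] rv [-7.629e-01 -3.045e+00 -1.000e-04] f [-0.1  0.2 -0.4] m [0.01 0.03 0.02] g 0.53 q [ 0.201  0.109  0.174  1.856 -0.02   1.181  1.462]
tool shift [-0.0019  0.0005 -0.0028] toolx [-0.882  0.471  0.002] tilt [-2.4e-03  6.0e-04 -1.0e+00]
```

View pics/w5.png

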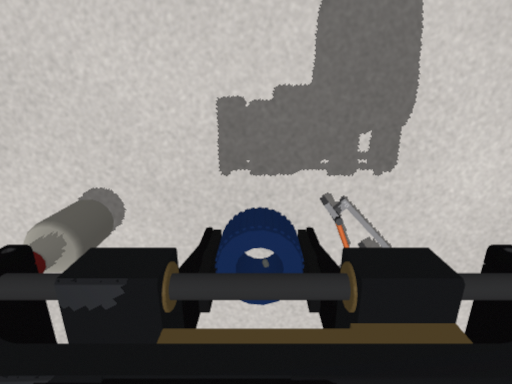

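View pics/t5c.png

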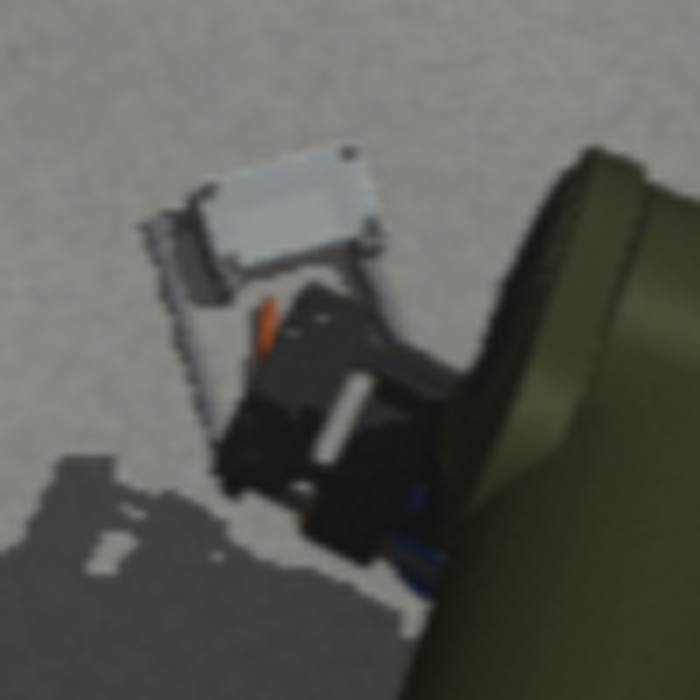

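```bash
python3 -m pendant '[[[0,0,10],[0,0,0.01],1],[[0,0,10],[0,0,0.02],1],[[0,0,10],[0,0,0.03],1],[[0,0,10],[0,0,0.03],1],[[0,0,6],[0,0,0.03],1],[[0,0,0],[0,0,0.01],1],[[0,0,0],[0,0,0],1],[[0,0,0],[0,0,0],1]]'
python3 - <<'E'
from h import *
shift([.4838,-.2127,.004]);snap('side','s6')
crop('s6','s6c',220,130,360,240,5.5); snap('wrist','w6')
E
```

```text
time: 14.18
position: [0.4838, -0.213, 0.0223]
tool_rot: [1.893, 2.505, 0.001]
ft_force: [-1.0, -0.7, -1.7]
grip_width: 0.529
t 14.175 p [ 0.4838 -0.213   0.0223] rv [1.8930e+00 2.5046e+00 1.3000e-03] f [-1.  -0.7 -1.7] m [-0.04  0.02 -0.05] g 0.529 q [ 0.163  0.258  0.225  1.972 -0.072  0.916  0.701]
tool shift [0.0003 0.0001 0.0183] toolx [-0.273  0.962 -0.001] tilt [ 2.2e-03 -6.0e-04 -1.0e+00]
```

View pics/s6c.png

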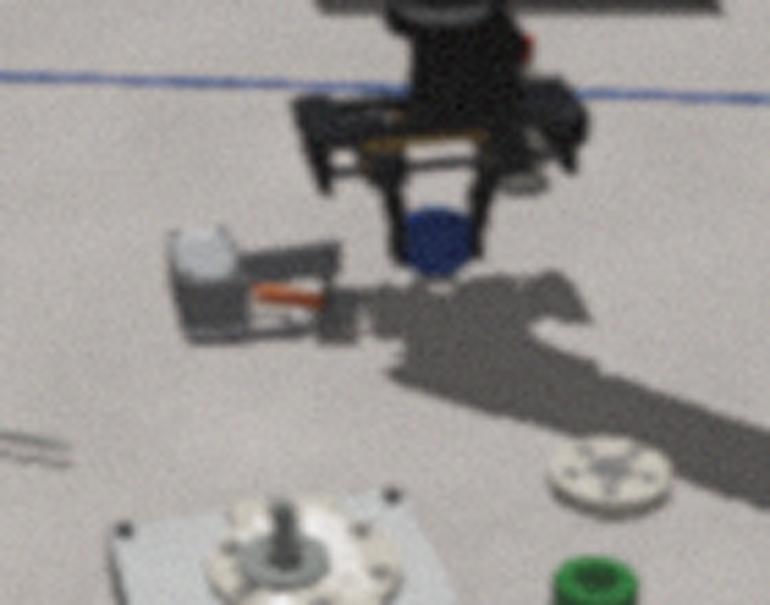

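View pics/w6.png

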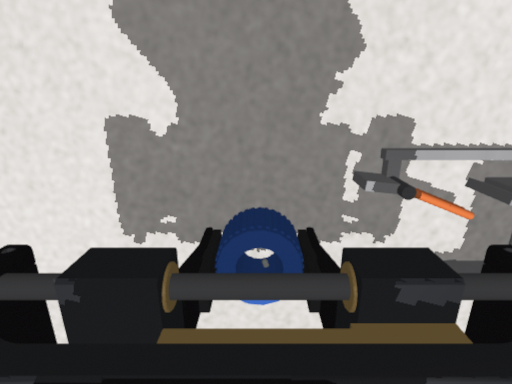

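```bash
python3 -m pendant '[[[0,0,0],[0,0,0.01],1],[[0,0,0],[0,0,0.005],1],[[0,0,0],[0,0,0.002],1],[[0,0,0],[0,0,0],1],[[0,0,0],[0,0,0],1]]'
```

```text
time: 14.9
position: [0.4829, -0.2126, 0.004]
tool_rot: [1.896, 2.505, 0.0]
ft_force: [0.1, -0.4, -1.6]
grip_width: 0.529
```

```bash
python3 -m pendant '[[[0,0,0],[0,0,0.0005],1],[[0,0,0],[0,0,0],1]]';  python3 -m pendant '[[[0,0,0],[0,0,0],0.2],[[0,0,0],[0,0,0],-0.3],[[0,0,0],[0,0,0],-1],[[0,0,0],[0,0,0],-1],[[0,0,0],[0,0,0],-1]]'
python3 - <<'E'
from h import *
snap('wrist','w7')
E
```

```text
time: 15.15
position: [0.4829, -0.2126, 0.0037]
tool_rot: [1.896, 2.505, 0.0]
ft_force: [-0.0, -0.2, -0.3]
grip_width: 0.526
time: 15.78
position: [0.4827, -0.2126, 0.0036]
tool_rot: [1.896, 2.505, 0.0]
ft_force: [-0.2, 0.3, 0.1]
grip_width: 0.894
```

View pics/w7.png

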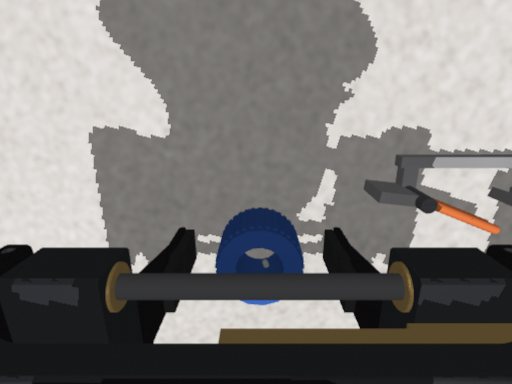

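The nut is standing and released, with zero force and the jaws open. I'll raise the gripper and measure the keeper and nut again.

```bash
python3 -m pendant '[[[0,0,0],[0,0,-0.005],-1],[[0,0,0],[0,0,-0.015],-1],[[0,0,0],[0,0,-0.03],-1],[[0,0,0],[0,0,-0.05],0],[[0,0,0],[0,0,-0.05],1],[[0,0,0],[-0.01,0.04,-0.02],1],[[0,0,0],[-0.02,0.05,0],1],[[0,0,0],[0,0,0],1]]' 40
python3 - <<'E'
from h import *
st();snap('wrist','w8'); snap('side','s8'); crop('s8','s8c',220,80,370,230,5)
E
```

```text
time: 16.82
position: [0.5805, -0.2159, 0.1735]
tool_rot: [1.892, 2.507, 0.001]
ft_force: [0.1, -0.3, -0.3]
grip_width: 0.515
t 16.825 p [ 0.5805 -0.2159  0.1735] rv [1.8921e+00 2.5069e+00 7.0000e-04] f [ 0.1 -0.3 -0.3] m [-0.05  0.08 -0.06] g 0.515 q [ 0.128  0.282  0.224  1.607 -0.065  1.258  0.641]
```

View pics/w8.png

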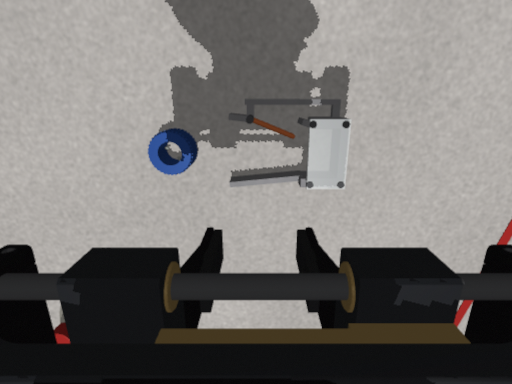

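View pics/s8c.png

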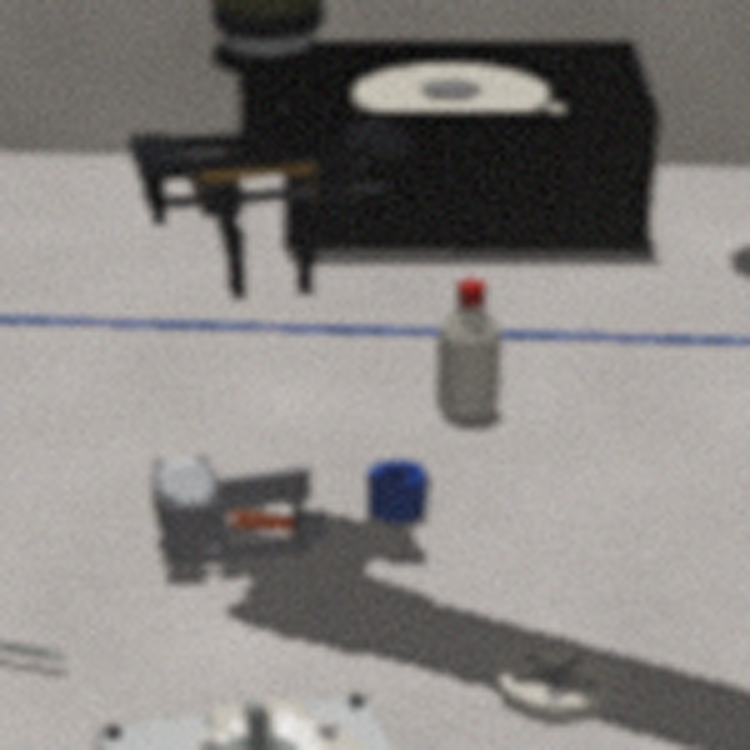

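Excellent view: the nut is standing at about (173,151) and the whole keeper is visible, with its roof around (328,154). I'll enlarge it.

Run:
```python
from h import *
crop('w8','w8c',140,85,360,205,3.6)
crop('w8','w8d',225,90,360,200,5.9)
```

```text
(no output)
```

View pics/w8c.png

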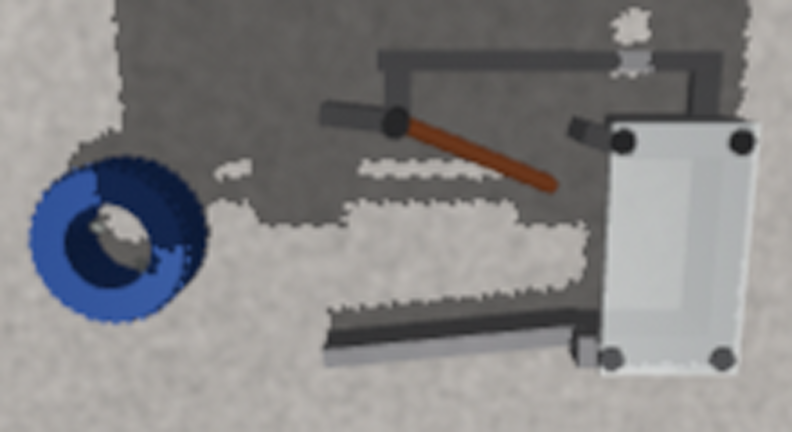

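View pics/w8d.png

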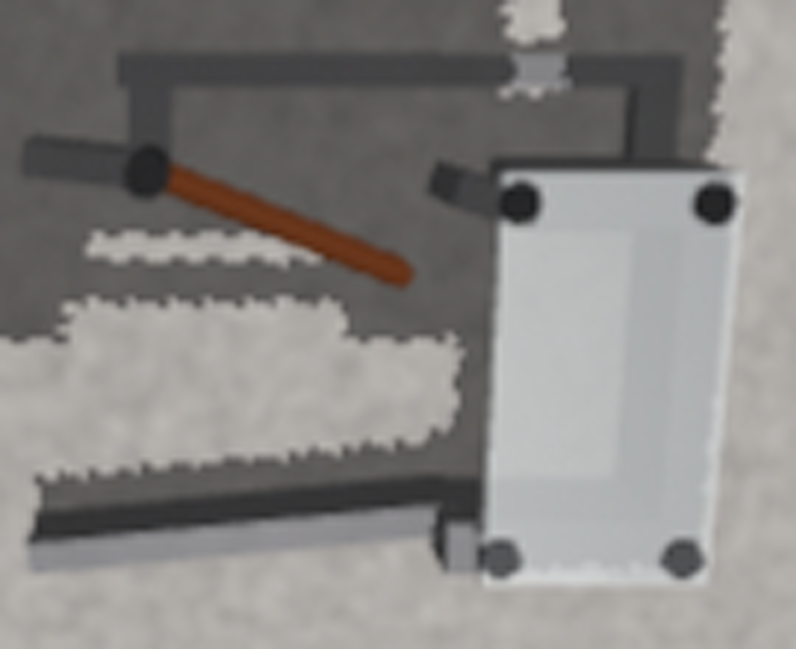

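Run:
```python
from h import *
np.set_printoptions(suppress=True,precision=4)
d=load('w8')
D=lambda x,y,z:pt(d,225+x/5.9-.42,90+y/5.9-.42,z)
C=lambda x,y,z:pt(d,140+x/3.6-.4,85+y/3.6-.4,z)
sc=[D(*c,.042) for c in [(520,203),(715,203),(682,558),(500,558)]]
co=[D(*c,.041) for c in [(500,170),(742,172),(708,583),(485,583)]]
for P in (sc,co):
    P=np.array(P); c=P.mean(0); vx=(P[1]+P[2]-P[0]-P[3])/2; vy=(P[0]+P[1]-P[2]-P[3])/2
    print('c',c,'len',np.linalg.norm(vx),np.linalg.norm(vy),'yaw',np.degrees(np.arctan2(vx[1],vx[0])),np.degrees(np.arctan2(vy[1],vy[0]))-90)
n=C(110,239,.032); print('nut',n, 'left',C(30,239,.032)-C(190,239,.032))
for name,c,z in [('tip',(405,275),.026),('hinge',(150,170),.03),('guideR_in',(440,480),.024),('guideR_out',(32,540),.024),('guide R inner base far',(440,505),.024)]:
    print(name,D(*c,z), 'range',pt(d,225+c[0]/5.9-.42,90+c[1]/5.9-.42))
```

```text
c [ 0.6371 -0.169   0.042 ] len 0.031913785108731996 0.06063571536088886 yaw 15.841517666973433 15.61915816571998
c [ 0.638  -0.1687  0.041 ] len 0.03948255124679017 0.07055308805703672 yaw 15.61046896965356 16.5226758139773
nut [ 0.4831 -0.2103  0.032 ] left [-0.044  -0.0125  0.    ]
tip [ 0.6012 -0.1618  0.026 ] range [ 0.6021 -0.1624  0.0197]
hinge [ 0.5536 -0.1565  0.03  ] range [ 0.5535 -0.1566  0.0286]
guideR_in [ 0.6191 -0.1956  0.024 ] range [ 0.6228 -0.1993  0.0052]
guideR_out [ 0.55  -0.227  0.024] range [ 0.55   -0.2279  0.0212]
guide R inner base far [ 0.6205 -0.2001  0.024 ] range [ 0.6206 -0.2001  0.024 ]
```

Results, with each check against the given sizes:
- The roof measures 39.5 × 70.5 mm and the keeper yaw is about 15.8°.
- The mouth is at about (0.5695,-0.1882); the hinge lands at (-7,35) mm in keeper axes against (-8,34) expected.
- The nut is at keeper x = -90, y = +1 mm.

Next I'll move behind the nut with the fingers shut.

```bash
python3 -m pendant '[[[0,0,0],[0.007,-0.025,0],1],[[0,0,0],[0.007,-0.045,0],1],[[0,0,0],[0.007,-0.045,0],1],[[0,0,0],[0.0067,-0.031,0],1],[[0,0,0],[0,0,0],1],[[0,0,0],[0,0,0],1]]' 40
cat >> h.py <<'E'
def keep():
    s=monitor.get_state(); p=np.array(s['position']); yaw=np.radians(15.8); m=np.array([.5695,-.1882]); X=np.array([np.cos(yaw),np.sin(yaw)]);Y=np.array([-X[1],X[0]])
    Rm=R.from_rotvec(s['tool_rot']).as_matrix()
    print('t',s['time'],'TCP in keeper mm',np.round([(p[:2]-m)@X*1e3,(p[:2]-m)@Y*1e3,p[2]*1e3],1),'f keeper',np.round([s['ft_force'][:2]@X,s['ft_force'][:2]@Y,s['ft_force'][2]],1),'tooly yaw',np.round(np.degrees(np.arctan2(Rm[1,1],Rm[0,1])),2),'g',s['grip_width'])
E
python3 -c "from h import *; keep()"
```

```text
time: 17.68
position: [0.4296, -0.2299, 0.1743]
tool_rot: [1.895, 2.503, 0.002]
ft_force: [1.0, -0.4, 0.8]
grip_width: 0.004
t 17.675 TCP in keeper mm [-146.    -2.1  174.3] f keeper [ 0.8 -0.7  0.8] tooly yaw 15.74 g 0.0037162159767989097
```

```bash
python3 -m pendant '[[[0,0,0],[0,0,0.025],1],[[0,0,0],[0,0,0.045],1],[[0,0,0],[0,0,0.045],1],[[0,0,0],[0,0,0.03],1],[[0,0,0],[0,0,0.015],1],[[0,0,0],[0,0,0.006],1],[[0,0,0],[0,0,0],1]]'
python3 - <<'E'
from h import *
keep(); snap('side','s9'); crop('s9','s9c',220,110,370,220,5);snap('wrist','w9')
E
```

```text
time: 18.55
position: [0.4302, -0.2302, 0.0081]
tool_rot: [1.895, 2.504, 0.0]
ft_force: [-0.3, -0.3, -0.4]
grip_width: 0.008
t 18.55 TCP in keeper mm [-145.5   -2.5    8.1] f keeper [-0.4 -0.2 -0.4] tooly yaw 15.77 g 0.007514955426848339
```

View pics/s9c.png

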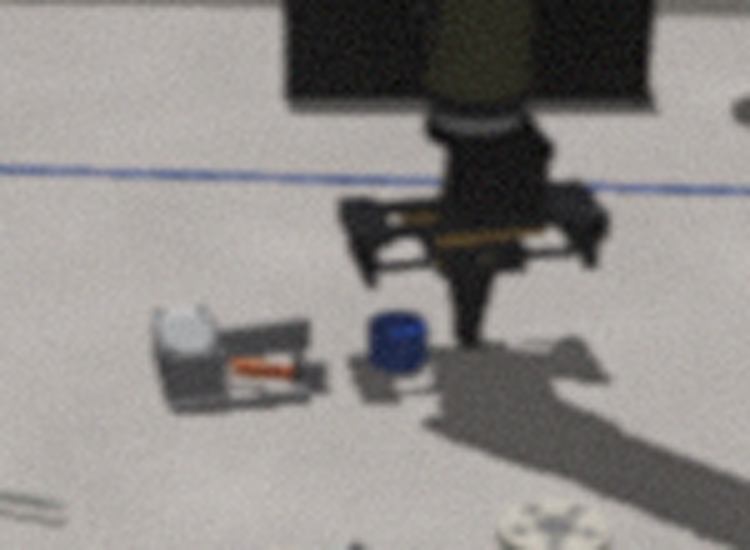

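View pics/w9.png

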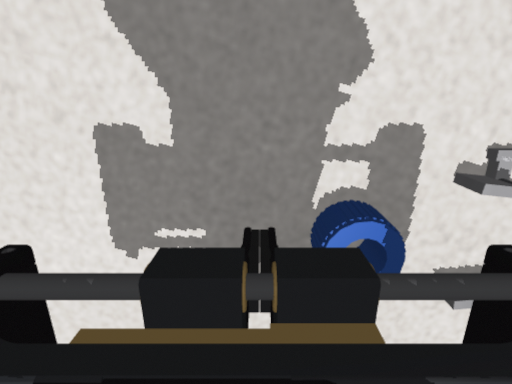

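The fingers are shut and behind the nut, with the tips 8 mm up and their backs tapering. Nut, finger and slot are in line, so I'll push.

```bash
python3 -m pendant '[[[0,0,0],[0,0.008,0.002],1],[[0,0,0],[0,0.01,0],1],[[0,0,0],[0,0.01,0],1],[[0,0,0],[0,0.012,0],1],[[0,0,0],[0,0.012,0],1],[[0,0,0],[0,0.012,0],1],[[0,0,0],[0,0.012,0],1],[[0,0,0],[0,0.008,0],1]]'
python3 - <<'E'
from h import *
keep(); snap('side','s10'); crop('s10','s10c',220,110,370,220,5);snap('wrist','w10')
E
```

```text
time: 19.65
position: [0.5112, -0.2069, 0.0056]
tool_rot: [1.895, 2.505, 0.0]
ft_force: [-3.7, -1.6, 3.6]
grip_width: 0.003
t 19.65 TCP in keeper mm [-61.2  -2.1   5.6] f keeper [-4.  -0.6  3.6] tooly yaw 15.78 g 0.0027347873640740546
```

View pics/s10c.png

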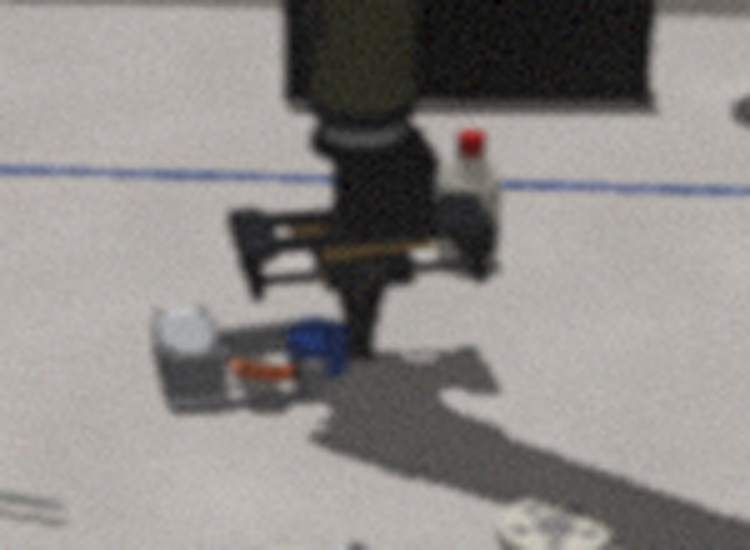

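View pics/w10.png

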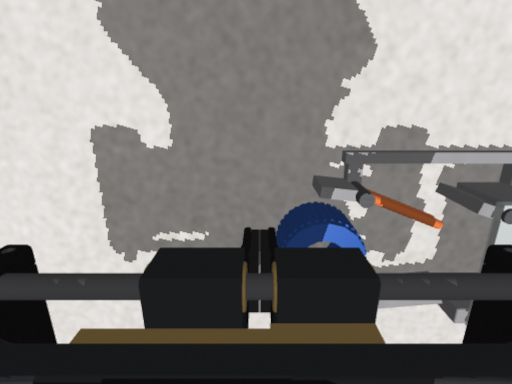

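Run:
```python
from h import *
crop('w10','w10c',240,140,400,260,5)
```

```text
(no output)
```

View pics/w10c.png

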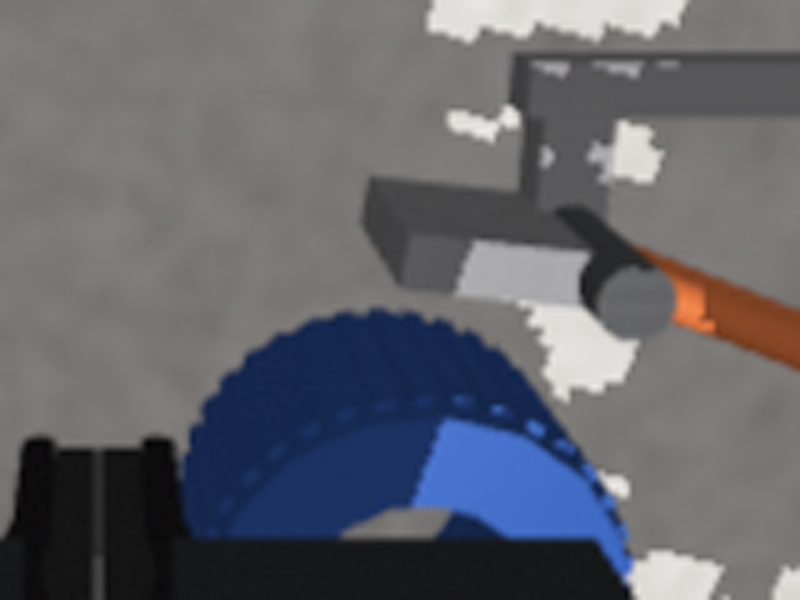

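The nut is upright and clear of the guides, but the tapered finger presses at its top edge (Fz ≈ 3.6 N). I'll tilt the tool about 10° so the finger's leading face is upright.

```bash
python3 -m pendant '[[[0,0,0],[0,-0.004,-0.001],1],[[-10,0,0],[0,0,-0.001],1],[[0,0,0],[0,0,0],1],[[0,0,0],[0,0.0039,0.0007],1],[[0,0,0],[0,0.0039,0.0007],1],[[0,0,0],[0,0.0049,0.0009],1],[[0,0,0],[0,0.0049,0.0009],1]]'
python3 - <<'E'
from h import *
keep(); snap('side','s11'); crop('s11','s11c',230,130,330,200,8);
E
```

```text
time: 20.62
position: [0.5243, -0.2031, 0.0074]
tool_rot: [1.827, 2.416, 0.211]
ft_force: [-1.8, -1.0, 2.1]
grip_width: 0.005
t 20.625 TCP in keeper mm [-47.5  -2.1   7.4] f keeper [-2.  -0.5  2.1] tooly yaw 15.81 g 0.005159834656335465
```

View pics/s11c.png

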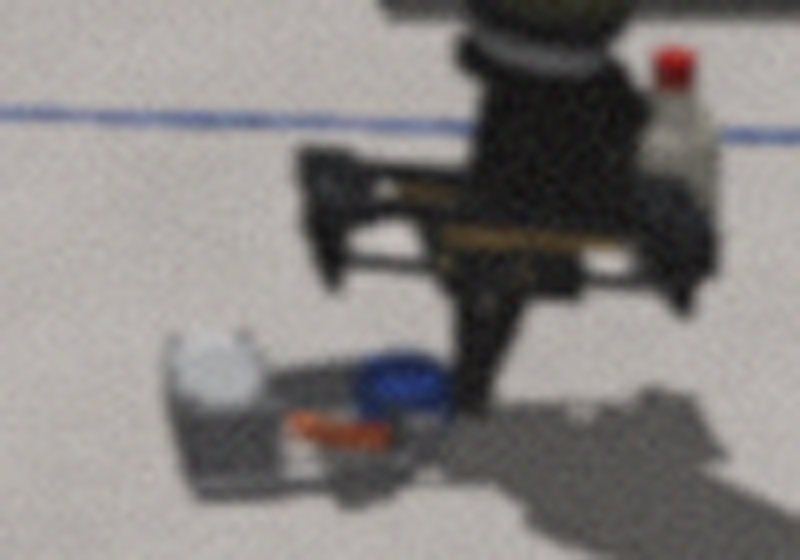

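The leading face is now upright and the forces have dropped. Continuing slowly into the slot.

```bash
python3 -m pendant '[[[0,0,0],[0,0.0059,0.0011],1],[[0,0,0],[0,0.0059,0.0011],1],[[0,0,0],[0,0.0059,0.0011],1],[[0,0,0],[0,0.0059,0.0011],1],[[0,0,0],[0,0.0059,0.0011],1],[[0,0,0],[0,0.0059,0.0011],1],[[0,0,0],[0,0.0039,0.0007],1]]'
python3 - <<'E'
from h import *
keep(); snap('side','s12'); crop('s12','s12c',230,130,330,200,8);snap('wrist','w12');snap('top','t12'); crop('t12','t12c',290,170,355,240,9)
E
```

```text
time: 21.55
position: [0.5622, -0.1932, 0.0072]
tool_rot: [1.829, 2.415, 0.21]
ft_force: [-6.3, -2.5, 4.4]
grip_width: 0.003
t 21.55 TCP in keeper mm [-8.4 -2.8  7.2] f keeper [-6.8 -0.7  4.4] tooly yaw 15.73 g 0.0032140799312421675
```

View pics/s12c.png

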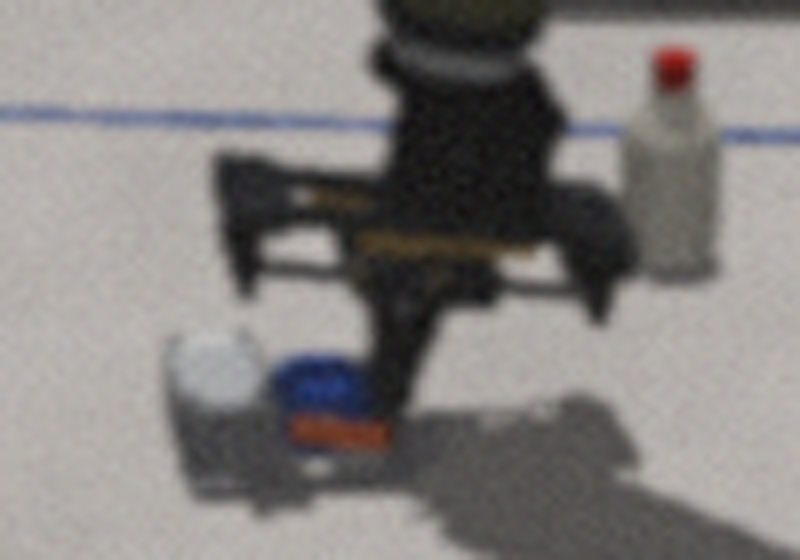

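View pics/w12.png

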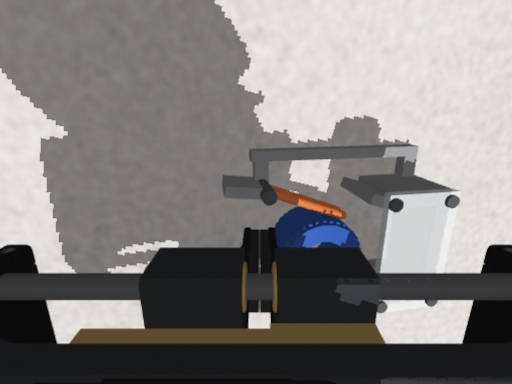

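View pics/t12c.png

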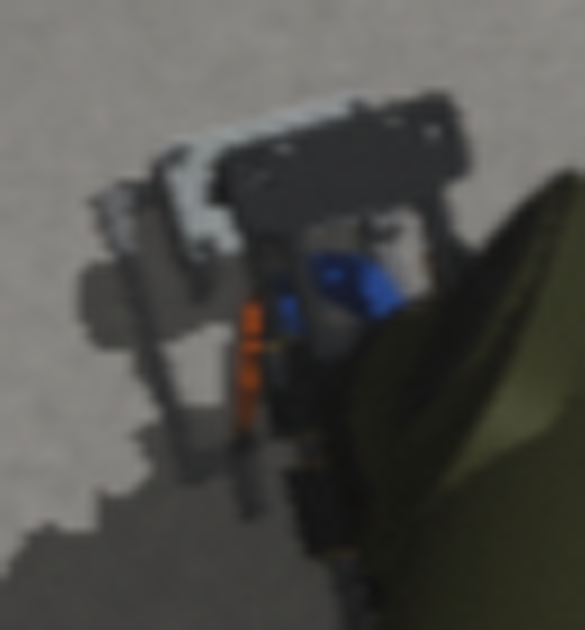

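```bash
python3 -m pendant '[[[0,0,0],[0,0.0049,0.0009],1],[[0,0,0],[0,0.0049,0.0009],1],[[0,0,0],[0,0.0049,0.0009],1],[[0,0,0],[0,0.0049,0.0009],1],[[0,0,0],[0,0.0049,0.0009],1],[[0,0,0],[0,0,0],1]]'
python3 - <<'E'
from h import *
keep(); snap('side','s13'); crop('s13','s13c',230,130,330,200,8);snap('wrist','w13')
E
```

```text
time: 22.45
position: [0.5856, -0.1851, 0.0066]
tool_rot: [1.829, 2.417, 0.212]
ft_force: [-3.3, -0.6, 2.1]
grip_width: 0.003
t 22.45 TCP in keeper mm [16.3 -1.4  6.6] f keeper [-3.3  0.3  2.1] tooly yaw 15.77 g 0.002757079300422574
```

View pics/s13c.png

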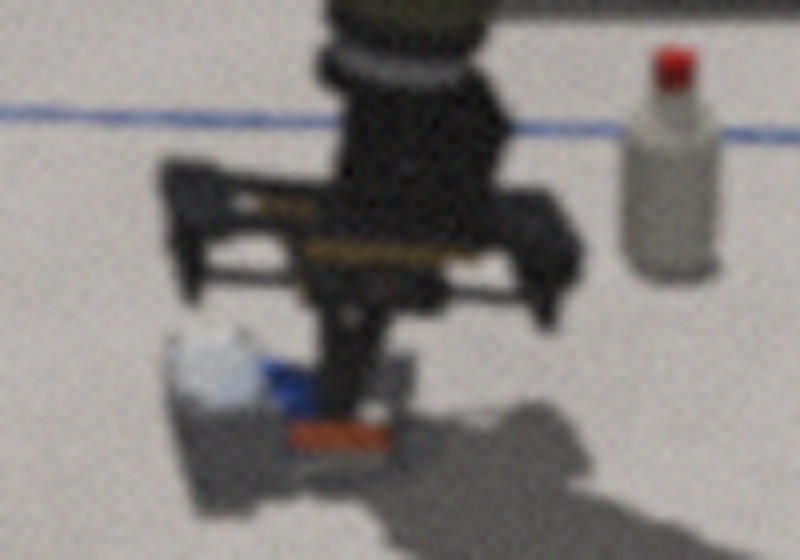

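View pics/w13.png

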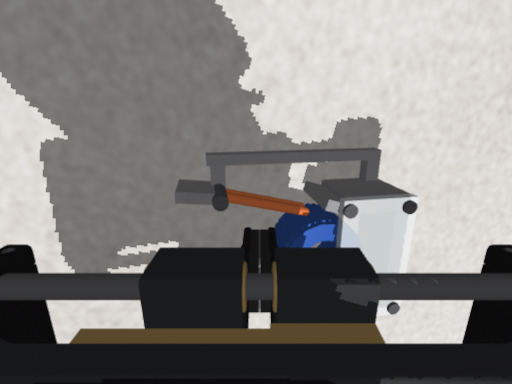

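```bash
python3 -m pendant '[[[0,0,0],[0,0.003,0.0005],1],[[0,0,0],[0,0.003,0.0005],1],[[0,0,0],[0,0.002,0.0004],1],[[0,0,0],[0,0,0],1]]'
python3 -c "from h import *; keep()"; python3 -m pendant '[[[0,0,0],[0,0.002,0.0004],1],[[0,0,0],[0,0,0],1]]'
python3 -c "from h import *; keep()"
```

```text
time: 23.05
position: [0.5949, -0.183, 0.007]
tool_rot: [1.826, 2.415, 0.213]
ft_force: [0.6, -0.1, -0.1]
grip_width: 0.003
t 23.05 TCP in keeper mm [25.9 -1.9  7. ] f keeper [ 0.6 -0.3 -0.1] tooly yaw 15.8 g 0.0026771117462299015
time: 23.3
position: [0.5961, -0.1829, 0.007]
tool_rot: [1.828, 2.415, 0.212]
ft_force: [-0.7, 0.6, -0.0]
grip_width: 0.005
t 23.3 TCP in keeper mm [27.1 -2.2  7. ] f keeper [-0.5  0.8 -0. ] tooly yaw 15.76 g 0.004687480804427953
```

Run:
```python
from h import *
snap('wrist','w14');crop('w14','w14c',150,130,400,290,3.2)
```

```text
(no output)
```

View pics/w14c.png

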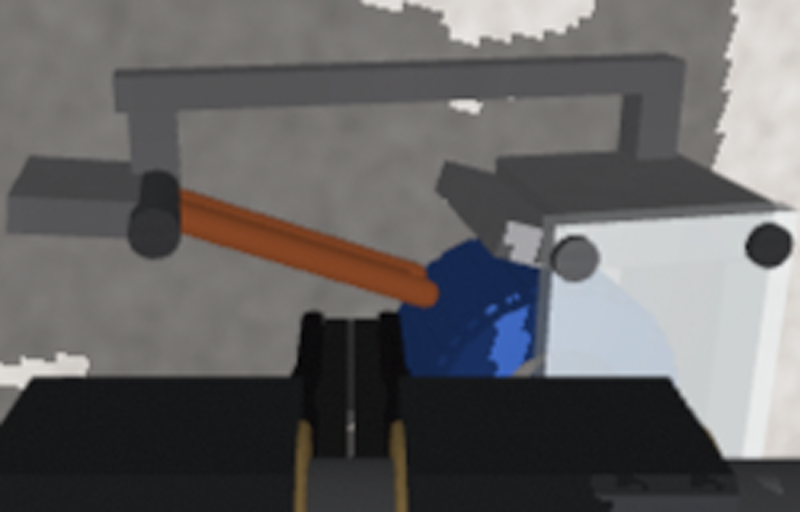

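The catch seems to have swung in behind the nut. I'll push on in small steps until the force shows the back wall.

```bash
python3 -m pendant '[[[0,0,0],[0,0.001,0.0002],1],[[0,0,0],[0,0,0],1]]';python3 -c "from h import *; keep()"; python3 -m pendant '[[[0,0,0],[0,0.001,0.0002],1],[[0,0,0],[0,0,0],1]]'
python3 -c "from h import *; keep()"
```

```text
time: 23.6
position: [0.5968, -0.1828, 0.0069]
tool_rot: [1.828, 2.415, 0.211]
ft_force: [-1.6, -0.1, 1.3]
grip_width: 0.002
t 23.6 TCP in keeper mm [27.7 -2.2  6.9] f keeper [-1.6  0.3  1.3] tooly yaw 15.75 g 0.0018438091898547188
time: 23.85
position: [0.598, -0.1825, 0.0068]
tool_rot: [1.828, 2.415, 0.212]
ft_force: [-1.6, -0.1, 1.2]
grip_width: 0.006
t 23.85 TCP in keeper mm [29.  -2.3  6.8] f keeper [-1.5  0.3  1.2] tooly yaw 15.75 g 0.006110987624423096
```

```bash
python3 -m pendant '[[[0,0,0],[0,0.001,0.0002],1],[[0,0,0],[0,0,0],1]]';python3 -m pendant '[[[0,0,0],[0,0.0005,0.0001],1],[[0,0,0],[0,0,0],1]]'
python3 - <<'E'
from h import *
keep(); snap('wrist','w15');crop('w15','w15c',150,130,400,290,3.2)
E
```

```text
time: 24.1
position: [0.5985, -0.1824, 0.0068]
tool_rot: [1.829, 2.415, 0.211]
ft_force: [-3.7, -0.8, 2.3]
grip_width: 0.006
time: 24.35
position: [0.5986, -0.1824, 0.0067]
tool_rot: [1.829, 2.416, 0.21]
ft_force: [-5.4, -0.4, 3.7]
grip_width: 0.007
t 24.35 TCP in keeper mm [29.5 -2.3  6.7] f keeper [-5.4  1.1  3.7] tooly yaw 15.74 g 0.006806980066053421
```

View pics/w15c.png

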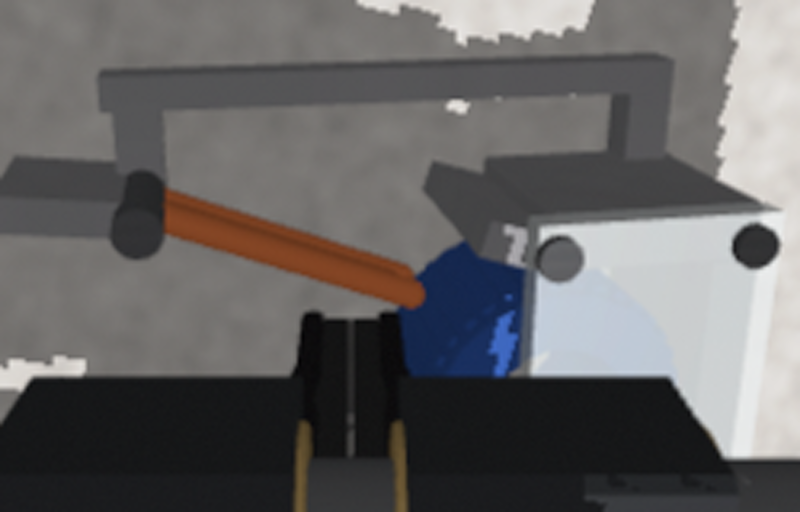

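```bash
python3 -m pendant '[[[0,0,0],[0,0.001,0.0002],1],[[0,0,0],[0,0,0],1]]';python3 -m pendant '[[[0,0,0],[0,0.001,0.0002],1],[[0,0,0],[0,0,0],1]]'
```

```text
time: 24.65
position: [0.5987, -0.1824, 0.0065]
tool_rot: [1.83, 2.417, 0.209]
ft_force: [-6.4, -1.5, 6.1]
grip_width: 0.004
time: 24.9
position: [0.5988, -0.1824, 0.0063]
tool_rot: [1.831, 2.418, 0.208]
ft_force: [-10.6, -0.1, 6.1]
grip_width: 0.002
```

The nut is against the back wall: the position holds at about 29.5 mm while the force climbs to 11 N. Now I'll back off and look.

```bash
python3 -m pendant '[[[0,0,0],[0,-0.005,-0.001],1],[[0,0,0],[0,-0.0098,-0.0019],1],[[0,0,0],[0,-0.015,-0.003],1],[[0,0,0],[0,-0.01,-0.01],1],[[10,0,0],[0,0,-0.03],1],[[0,0,0],[0,0.01,-0.05],1],[[0,0,0],[-0.02,0.02,-0.05],1],[[0,0,0],[-0.01,0,-0.02],1]]'; python3 -m pendant '[[[0,0,0],[0,0,0],1],[[0,0,0],[0,0,0],1]]'
python3 - <<'E'
from h import *
keep(); snap('wrist','w16')
E
```

```text
time: 25.9
position: [0.5957, -0.2159, 0.1697]
tool_rot: [1.891, 2.5, 0.004]
ft_force: [-0.6, 0.3, -0.0]
grip_width: 0.006
time: 26.15
position: [0.5917, -0.2144, 0.1638]
tool_rot: [-1.895, -2.503, 0.0]
ft_force: [0.1, 0.7, -1.2]
grip_width: 0.007
t 26.15 TCP in keeper mm [ 14.2 -31.3 163.8] f keeper [ 0.3  0.7 -1.2] tooly yaw 15.75 g 0.006862591575700742
```

View pics/w16.png

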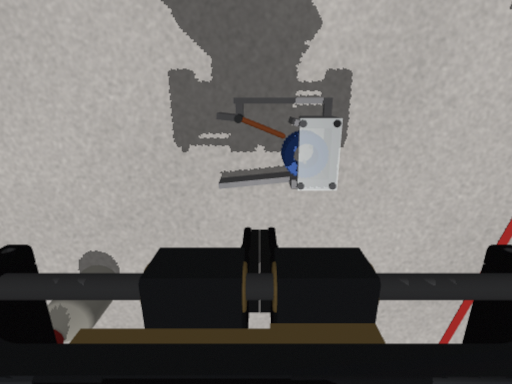

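Run:
```python
from h import *
crop('w16','w16d',210,90,345,200,5.9)
```

```text
(no output)
```

View pics/w16d.png

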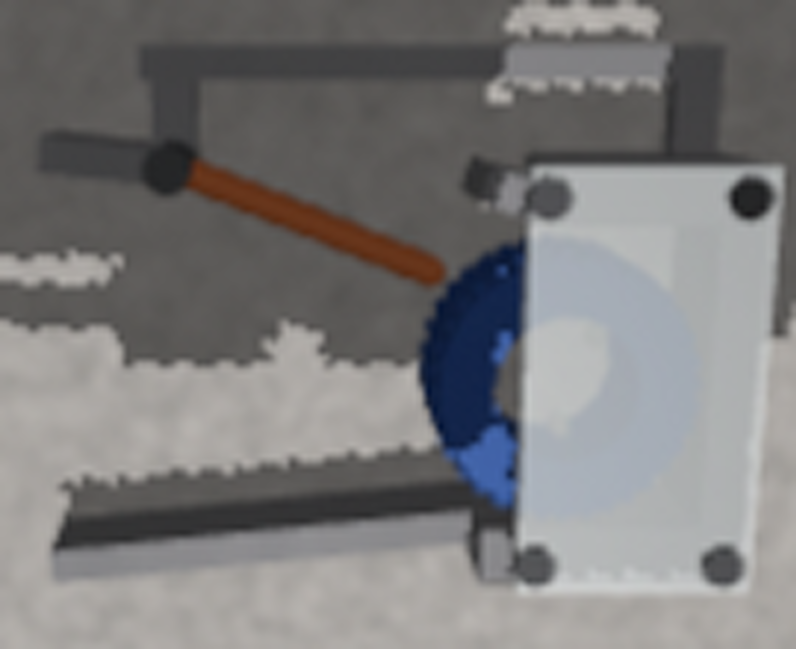

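Run:
```python
from h import *
np.set_printoptions(suppress=True,precision=4)
yaw=np.radians(15.8); m=np.array([.5695,-.1882]); X=np.array([np.cos(yaw),np.sin(yaw)]);Y=np.array([-X[1],X[0]])
k=lambda p:np.round([(p[:2]-m)@X*1e3,(p[:2]-m)@Y*1e3],1)
for fn,u0,pts in [('w8',225,dict(tip=(398,272),h=(150,170))),('w16',210,dict(tip=(432,272),h=(170,168)))]:
    d=load(fn); D=lambda c,z:k(pt(d,u0+c[0]/5.9-.42,90+c[1]/5.9-.42,z))
    t,h=D(pts['tip'],.027),D(pts['h'],.028); print(fn,'tip',t,'hinge',h,'ang',np.arctan2(*(t-h)[::-1]))
d=load('w16');D=lambda c,z:k(pt(d,210+c[0]/5.9-.42,90+c[1]/5.9-.42,z))
print('roof',[D(c,.041) for c in [(527,163),(783,165),(750,593),(517,590)]])
print('nut left-top ring edge/right', D((440,385),.032),D((700,370),.032),'top/bottom',D((560,238),.032),D((570,517),.032))
snap('top','t17');crop('t17','t17c',290,170,355,240,10)
```

```text
w8 tip [36.4 17.4] hinge [-6.8 34.7] ang -0.38090541938966815
w16 tip [37.1 17.1] hinge [-6.7 34.3] ang -0.3741923331602616
roof [array([50.7, 35.8]), array([91.2, 35.4]), array([ 91.5, -35.5]), array([ 51.7, -34.9])]
nut left-top ring edge/right [38.5 -1.3] [82.4  1.2] top/bottom [57.8 23.2] [ 61.6 -24.4]
```

View pics/t17.png

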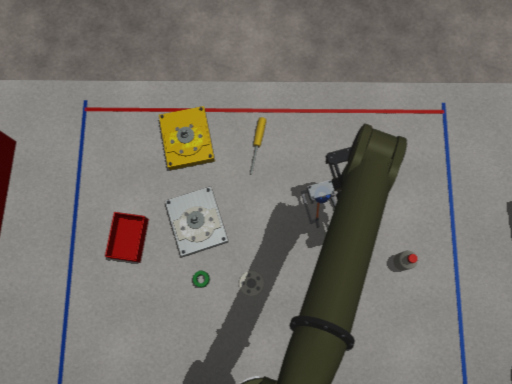

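The catch is back at its rest angle (-0.374 rad now, -0.381 before). The nut's centre measures about x = 60 mm (seat 59.5 mm), and the bystanders are at their starting pixels. Handing in.

```bash
python3 -c "
from h import *
keep(); print(order.close_job())"
```

```text
t 26.25 TCP in keeper mm [ 14.2 -31.  163.3] f keeper [ 0.5 -0.3 -0. ] tooly yaw 15.78 g 0.005970330703299975
the job is handed in; nothing more can be done
None
```

The blue nut is parked in the keeper with the orange catch shut behind it, and I handed the job in at about 26 s of the 70 s allowed.

**What I did:** I turned the nut about 250° anticlockwise in one grip, raising it with the thread. It then pulled free with about 2 N. I lifted it clear and stood it upright about 90 mm in front of the keeper. I let go of it there, then pushed it in from behind with shut fingers until it met the back wall. That push peaked at about 11 N.

**Last checks:**
- **Nut:** its centre measures about 60 mm inward of the mouth, against 59.5 mm for the seat. The difference is within measuring error.
- **Catch:** it is back at its rest angle, -0.374 rad now against -0.381 rad before the push.
- **Other things on the bench:** they look unmoved in the top view, and the robot is clear of everything.

**What did not go as expected:** Partway through the push, the tapered fingers were pressing on the nut's top edge. I tilted the tool 10° to make the pushing face upright. No check failed, and none disagreed by more than about 1–2 mm.

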